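# Seat a flange blank in the corner of a tacking jig

### The job

Push the thick steel flange blank straight across the jig plate until it bears on the long rail, then, keeping it against the rail, slide it along into the corner pocket until it is fully home against the end stop. It must stay flat on the plate the whole way: slide it with your fingertips, do not lift or tip it. Leave the other loose things where they are, and finish clear of everything.

Things in the scene. Friction and masses are not known exactly. Their poses are not given: they have to be found in the camera images.
- flange: The part to slide: a round dark steel flange blank lying flat on the jig plate, 66 mm outer diameter, 16 mm thick, 24 mm centre bore, about 0.26 to 0.52 kg; smooth, friction on the jig about 0.3. Origin: centre of its underside; its z axis points up.
- jig: Fixed corner jig; it does not move when pushed. Light metal base plate 200 mm (jig x) by 300 mm (jig y), 8 mm thick. Origin: centre of the plate's underside, on the table top (z = 0); z up. Place and yaw (within 0.5 rad) vary. Grey bars on it (rail, end stop, lip) rise 22 mm above the plate, 30 mm above the table. The flange blank starts at jig x -40 to -10, y 20 to 100 mm.
- rail_face (a point): Middle of the foot of the long rail's working face, at jig (75, 0, 8) mm. The rail runs parallel to jig y along the plate's far (+x) side, from jig y = -145 to +145 mm, 20 mm wide; the face looks towards jig -x.
- stop_face (a point): Foot of the end stop's working face, at jig (38, -115, 8) mm. The stop is a bar 25 mm thick across the jig's -y end, from jig x = -8 to +75 mm, meeting the rail in the corner; the face looks towards jig +y.
- lip_end (a point): Foot of the rounded free end of the lip, at jig (-2, -85, 8) mm. The lip is a short bar 12 mm thick that runs from the end stop to this point, opposite the rail; its inner face is at jig x = +4 mm. Rail, stop and lip make a pocket 71 mm wide, open only towards jig +y, which the flange blank enters along the rail.
- seat (a point): Where the origin of the fully home flange blank lies: at jig (42, -82, 8) mm, on the plate's top. The flange blank bears on the rail along its whole way when its origin is at jig x = +42 mm.
- pipe_stub: Bystander: upright copper tube stub, 40 mm diameter, 32 mm high, standing on the jig plate near its front right corner (jig x about -72, y about -100 mm). Origin: centre of its underside.
- hammer: Bystander: 300 mm hammer lying on the table to the right of the jig. Origin: under the middle of its length.
- pipe_ring: Bystander: slice of steel pipe, 90 mm diameter, 35 mm high, standing open end up on the table to the left of the jig. Origin: centre of its underside.
Not all that is in view belongs to the job. Of the things like the flange, leave any that is turquoise; of the rest the smaller one is meant.

How it is judged:
On the way:
1. the flange blank bears on the rail (within 3 mm) while still at least 65 mm short of its seat (x of flange in the frame of jig above 0.039 m and y of flange in the frame of jig above -0.017 m and z of flange in the frame of jig below 0.013 m), for 0.1 s.
At the end, for the whole second after the job is handed in: The flange blank lies flat and at rest on the jig plate in the corner pocket, within 3 mm of bearing on the rail and within 3 mm of bearing on the end stop (x of flange in the frame of jig above 0.039 m and y of flange in the frame of jig below -0.079 m and z of flange in the frame of jig between 0.005 and 0.011 m and angle between flange's own z axis and vertical below 0.06 rad and linear speed of flange below 0.01 m/s); the robot touches nothing.
It fails at once if the flange blank is lifted more than 6 mm off the plate or tipped by more than 0.15 rad (z of flange in the frame of jig above 0.014 m or angle between flange's own z axis and vertical above 0.15 rad).
It fails at once if the flange blank is more than 10 mm away from the rail when less than 65 mm short of its seat (y of flange in the frame of jig below -0.017 m and x of flange in the frame of jig below 0.032 m).
It fails at once if the pipe stub, hammer or pipe ring is moved by more than 15 mm (distance of any of pipe_stub, hammer, pipe_ring from where it was at the start of the episode above 0.015 m).
It also fails if it takes over 48 s, if anything falls off the work surface, if the arm or the gripper's body presses on something with over 40 N, if the wrist force passes 120 N, or if a joint passes its speed limit or range.

### The arm

A 6-joint arm with a two-finger parallel gripper is mounted at the origin on the work surface. World frame = base frame: x ahead of the robot, y to its left, z up, the work surface at z = 0. Lengths are in m, angles in rad, forces in N, time in s.
With the tool pointing down it reaches from about 0.375 to 0.9 m from the base axis. Payload 3.1 kg.
Tool frame: the origin (TCP) lies midway between the tips of the shut fingers; the grasp point (between the pads) lies 19 mm behind it (manip.tcp_to_grasp is the distance from the TCP to the grasp point, in m); z points along the fingers, y is the line along which they close (so a half turn about z gives the same grasp; the last joint's range is limited). The gripper opens to 85 mm and grips with 20 to 120 N. Pads are 22 mm wide; open, the fingers measure 114 mm over their backs; the gripper's body (76 mm by 85 mm) begins 54 mm behind the grasp point. The pads swing forward as they close: fully open they stand 13 mm farther back than shut.
Start: joints at [-1.353, 0.527, 1.433, -0, 1.181, -0.178], TCP at [0.242, -0.576, 0.231] pointing down, gripper open.
Joint ranges: [-3.08, 3.08], [-0.75, 2.2], [0.22, 2.44], [-1.43, 4.57], [0, 2.65], [-2.85, 2.85]. Speed limits (rad/s): [2.79, 2.79, 3.14, 3.14, 3.14, 3.14].

### API

Orientations are given as a unit quaternion [x, y, z, w].
In Python, from station import manip gives the robot as it stands. The module is installed in compiled form; this text tells all that it offers.
- The arm moves only by the shell command python3 -m crank 'ROWS' [OPENING] [FORCE]. ROWS is JSON, a list of rows, each a list of 2 entries, a list of its own where there are three numbers: the shift along the tool's x, y, z in cm, then the turn about the tool's z in degrees. In form: [[[x, y, z], spin], ...]. A call has 1 to 10 rows; each row is the pose to reach, as a shift and turn from the pose commanded when the call began, along the tool's axes at that moment; what a row does not reach only later rows make up. A row lasts 1/10 s, in which the tool goes at most 50 mm and 8.59 degrees, less where a joint would pass 70% of its speed; a pose out of reach is approached as far as the arm can. A call with a gripper value outside its range is refused whole. OPENING is the finger opening in cm, from 0 to 8.54, set as the call begins (- or left out, the last holds). The fingers move at their own pace and stop on an object; FORCE is the grip in N (left out, the last holds). Time passes only in rows, so rows that repeat a pose let the fingers close. It gives the time, the measured TCP pose, the force and the opening at its end, in the units of the state.
- manip.sense(): the state, without advancing time (a new reading comes with each control period).
- manip.snapshot(name): name is "scene" or "top"; returns the picture (400x640x3 uint8, red, green, blue); there is no depth.
- manip.camera_params(name): a dict with "fx", "fy", "cx", "cy" (pixels), "pose" (4x4, takes a point from camera to world coordinates). Camera axes: x right, y up, looking along -z (the intrinsics and any distortion apply to the point x, -y, -z); pixel columns grow to the right and rows downward; lengths in m; the calibration is good to about 2 mm. A picture is of the moment at which its call begins. camera_params takes no time and is no camera call.
- manip.sign_off(): hands the job in, once; it reports no verdict.
The state is a dict: "t": time; "q": joint angles; "qd": joint speeds; "tau": joint torques, N m; "tcp_pos": TCP position; "tool_rot": TCP orientation; "force": force on the tool from outside, world axes, zero at the start; "ft_torque": the same for the moment, N m; "finger_gap": opening from 0.0 (shut) to 1.0 (fully open).
Only numpy, scipy, OpenCV 4.12 (cv2) and the standard library are available. Lean on these libraries where they do the work, as an engineer would, in place of code of your own. Each camera call takes 0.05 s, during which the arm holds its last target. There are 200 camera calls.

## Working session

There is one attempt and no reset: what is moved stays moved. The work goes in short steps, Python scripts to look and compute and a shell command to move; the robot and the scene stay as the last step left them, time stands still between calls to the robot, and variables do not carry over. Pictures are saved under pics/ and viewed, on a budget of 10 in all, crops included, one or two more only if the job needs it, and the job is handed in when it is done.

```bash
mkdir -p pics
python3 - <<'E'
from station import manip
import cv2
for n in("scene","top"):
    cv2.imwrite(f"pics/{n}0.png",manip.snapshot(n)[:,:,::-1]); p=manip.camera_params(n); print(n,p)
s=manip.sense();print(s)
E
```

```text
scene {'fx': 435.8567173642551, 'fy': 435.8567173642551, 'cx': 325.49839383578126, 'cy': 206.06711445996535, 'pose': array([[-0.2728185 , -0.8075848 ,  0.52285452,  1.12744701],
       [ 0.96205084, -0.22600604,  0.15290338,  0.20280569],
       [-0.00531417,  0.5447275 ,  0.83859627,  0.98499673],
       [ 0.        ,  0.        ,  0.        ,  1.        ]])}
top {'fx': 423.2979970645982, 'fy': 423.2979970645982, 'cx': 318.8458795797761, 'cy': 199.4437245542178, 'pose': array([[ 0.01535833,  0.98802883, -0.15350295,  0.37284599],
       [-0.99962444,  0.01168766, -0.02478661,  0.0058323 ],
       [-0.0226958 ,  0.15382598,  0.98783727,  1.22846262],
       [ 0.        ,  0.        ,  0.        ,  1.        ]])}
{'t': 0.1, 'q': array([-1.35248837e+00,  5.28364913e-01,  1.43377710e+00,  1.65613800e-06,
        1.18140869e+00, -1.78537628e-01]), 'qd': array([-0.00125439, -0.00209178, -0.00272809,  0.00047329, -0.00193277,
       -0.0007413 ]), 'tau': array([-1.08522672e-04, -4.43302917e+01, -1.78586823e+01, -1.94298327e-04,
        3.85977561e-03, -7.12187088e-06]), 'tcp_pos': array([ 0.24143305, -0.57578437,  0.23043564]), 'tool_rot': array([ 9.80378294e-01,  1.97122910e-01, -1.87011033e-05, -9.78843503e-04]), 'force': array([ 0.9574117 ,  0.93301955, -0.93631274]), 'ft_torque': array([-0.02989698, -0.05443898, -0.02464905]), 'finger_gap': 0.9982951024293799}
```

View pics/top0.png

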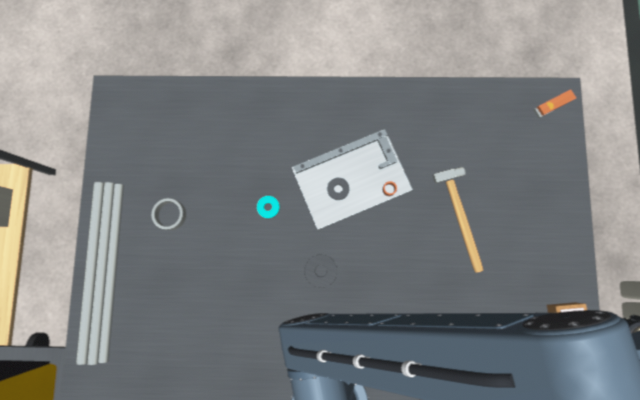

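View pics/scene0.png

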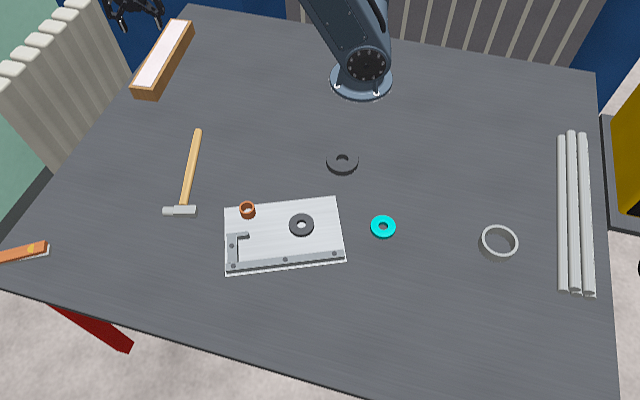

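The flange candidates in the top view are the dark ring on the jig (338,188), the turquoise ring (267,207), and a larger dark ring on the table (320,270). The smaller non-turquoise one, on the jig at (338,188), is the one meant. I'll check it in a close crop.

Run:
```python
import cv2
a=cv2.imread("pics/top0.png")[120:240,280:420]
cv2.imwrite("pics/c1.png",cv2.resize(a,None,fx=5,fy=5,interpolation=cv2.INTER_CUBIC))
```

```text
(no output)
```

View pics/c1.png

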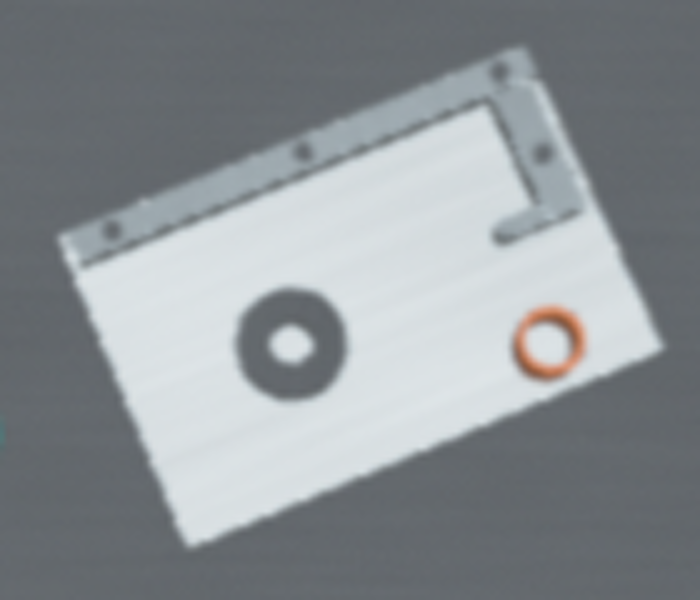

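```bash
cat > h.py <<'E'
import numpy as np
from station import manip
def ray(n,u,v,z):
    p=manip.camera_params(n);T=p["pose"]
    d=T[:3,:3]@[(u-p["cx"])/p["fx"],-(v-p["cy"])/p["fy"],-1]
    return (T[:3,3]+d*(z-T[2,3])/d[2])[:2]
def proj(n,P):
    p=manip.camera_params(n);T=p["pose"];c=T[:3,:3].T@(np.array(P)-T[:3,3])
    return p["cx"]-p["fx"]*c[0]/c[2], p["cy"]+p["fy"]*c[1]/c[2]
def fit(J,W):
    J=np.array(J);W=np.array(W);a=(J-J.mean(0))@[1,1j];b=(W-W.mean(0))@[1,1j]
    th=np.angle((a.conj()*b).sum());R=np.array([[np.cos(th),-np.sin(th)],[np.sin(th),np.cos(th)]])
    t=W.mean(0)-R@J.mean(0);print("res mm",np.round((W-J@R.T-t)*1e3,1).tolist());return th,R,t
E
python3 - <<'E'
from h import *
g=lambda u,v,z:ray("top",(u+.5)/5-.5+280,(v+.5)/5-.5+120,z)
D=[(-.1,.15,188,548,.008),(-.1,-.15,664,348,.008),(.095,.145,60,238,.03),(.095,-.145,525,47,.03),(.075,-.115,488,102,.008),(.075,.145,83,268,.008)]
th,R,t=fit([d[:2] for d in D],[g(*d[2:]) for d in D]);print(th,t)
f=g(292,344,.024);print("flange",f,R.T@(f-t)); s=g(549,343,.032);print("stub",s,R.T@(s-t))
for u,v,n in((436,175,'hamL'),(480,271,'ham end')): print(n,ray("top",u,v,.02))
from scipy.spatial.transform import Rotation as Q
print(Q.from_quat(manip.sense()["tool_rot"]).as_matrix().round(3))
E
```

```text
res mm [[0.2, 0.2], [0.6, -0.6], [-3.1, 3.4], [-1.7, -1.0], [1.7, -1.2], [2.4, -0.6]]
0.411559375064139 [ 0.62698812 -0.05775434]
flange [ 0.59295393 -0.01880018] [-0.01560909  0.04931641]
stub [ 0.59372297 -0.1656255 ] [-0.07364012 -0.08555636]
hamL [ 0.63632371 -0.30228214]
ham end [ 0.36377971 -0.41699784]
[[ 0.922  0.387 -0.   ]
 [ 0.387 -0.922  0.002]
 [ 0.    -0.002 -1.   ]]
```

Jig yaw is about 0.41 rad and the flange sits at about (-16, 49) mm in the jig frame, which fits the brief. The crop confirms that the smaller dark ring lies on the jig. The tool axes are almost aligned with the jig, so I'll go above the -x side of the flange.

```bash
cat >> h.py <<'E'
from scipy.spatial.transform import Rotation as Q
TH=0.4116;RJ=np.array([[np.cos(TH),-np.sin(TH)],[np.sin(TH),np.cos(TH)]]);TJ=np.array([.62699,-.05775])
def st(target=None,yaw=0):
    "tool x at jig angle yaw(deg); target jig x,y mm, z mm world"
    s=manip.sense();M=Q.from_quat(s["tool_rot"]).as_matrix();p=s["tcp_pos"]
    a=np.degrees(np.arctan2(M[1,0],M[0,0])-TH)
    print("t",round(s["t"],2),"jig mm",(RJ.T@(p[:2]-TJ)*1e3).round(1),"z",round(p[2]*1e3,1),"yaw",a.round(2),"F jig",(RJ.T@s["force"][:2]).round(1),s["force"][2].round(1),"gap",round(s["finger_gap"],3))
    if target is not None:
        w=np.r_[TJ+RJ@(np.array(target[:2])/1e3),target[2]/1e3]
        print("shift cm",(M.T@(w-p)*100).round(2),"spin",round(a-yaw,2))
E
python3 -m crank '[[[49.2,-37.7,0],-0.8],[[49.2,-37.7,0],-0.8],[[49.2,-37.7,0],-0.8],[[49.2,-37.7,0],-0.8],[[49.2,-37.7,0],-0.8],[[49.2,-37.7,0],-0.8],[[49.2,-37.7,0],-0.8],[[49.2,-37.7,0],-0.8],[[49.2,-37.7,0],-0.8],[[49.2,-37.7,0],-0.8]]' 3
python3 -c "from h import *;st((-63,49,80))"
```

```text
t: 1.1
tcp_pos: [0.4906, -0.1405, 0.2311]
tool_rot: [0.979, 0.204, -0.0, -0.0]
force: [1.1, 0.1, 0.6]
finger_gap: 0.352
t 1.1 jig mm [-158.1  -21.3] z 231.1 yaw -0.06 F jig [ 1.1 -0.4] 0.6 gap 0.352
shift cm [ 9.51 -7.03 15.11] spin -0.06
```

```bash
python3 -m crank '[[[4,-3,0],0],[[8,-6,2],0],[[9.5,-7,6],0],[[9.5,-7,10],0],[[9.5,-7,14],0],[[9.5,-7,15],0],[[9.5,-7,15],0],[[9.5,-7,15],0]]'
python3 - <<'E'
from h import *;import cv2
st((-63,49,12))
a=manip.snapshot("scene")[160:290,200:370,::-1]
cv2.imwrite("pics/c2.png",cv2.resize(a,None,fx=4.5,fy=4.5,interpolation=cv2.INTER_CUBIC))
E
```

```text
t: 1.9
tcp_pos: [0.5502, -0.041, 0.0825]
tool_rot: [0.979, 0.204, 0.001, 0.0]
force: [0.4, 0.2, 0.6]
finger_gap: 0.353
t 1.9 jig mm [-63.6  46.1] z 82.5 yaw -0.08 F jig [ 0.4 -0. ] 0.6 gap 0.353
shift cm [ 0.05 -0.3   7.05] spin -0.08
```

View pics/c2.png

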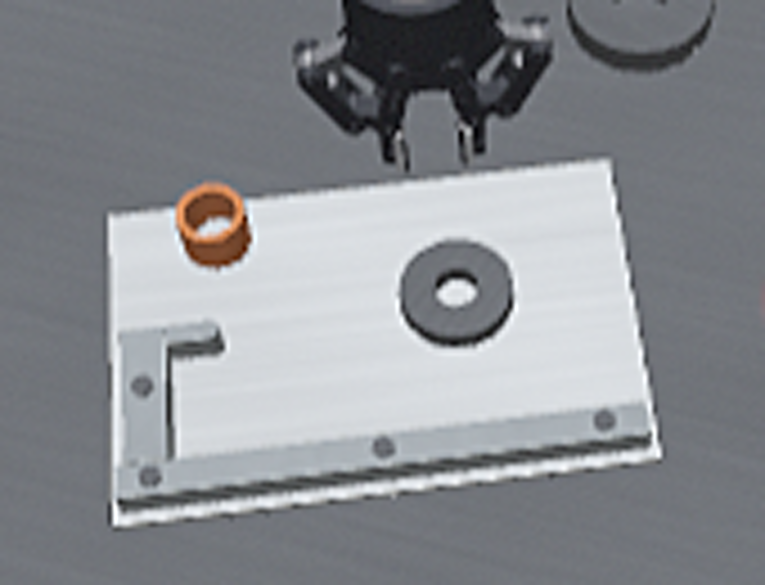

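Run:
```python
from h import *
g=lambda u,v,z:ray("scene",(u+.5)/4.5-.5+200,(v+.5)/4.5-.5+160,z)
D=[(-.1,.15,610,160,.008),(-.1,-.15,110,213,.008),(.1,.15,660,457,.004),(.1,-.15,114,524,.004),(.075,-.115,172,461,.02)]
th,R,t=fit([d[:2] for d in D],[g(*d[2:]) for d in D]);print(th,t)
f=g(457,291,.024);print("flange",f,R.T@(f-t), RJ.T@(f-TJ)); s=g(212,203,.032);print("stub",R.T@(s-t))
```

```text
res mm [[1.6, 0.2], [0.4, -0.1], [-0.9, -0.8], [-0.4, 0.7], [-0.7, -0.0]]
0.40451057451170147 [ 0.62661389 -0.05843877]
flange [ 0.59856399 -0.01724535] [-0.00957369  0.04890848] [-0.00984698  0.04849435]
stub [-0.08259024 -0.08656805]
```

```bash
python3 -m crank '[[[0,-0.3,3],0],[[0,-0.3,5.5],0],[[0,-0.3,6.5],0],[[0,-0.3,7],0],[[0,-0.3,7],0],[[0,-0.3,7],0]]' && python3 -c "from h import *;st((5,49,12))"
```

```text
t: 2.55
tcp_pos: [0.549, -0.038, 0.0125]
tool_rot: [0.979, 0.204, 0.001, 0.001]
force: [0.3, -0.2, 0.3]
finger_gap: 0.351
t 2.55 jig mm [-63.6  49.3] z 12.5 yaw -0.05 F jig [ 0.2 -0.3] 0.3 gap 0.351
shift cm [6.86 0.02 0.06] spin -0.05
```

No contact. Pushing towards the rail at 5 cm/s.

```bash
python3 -m crank '[[[0.5,0,0],0],[[1,0,0],0],[[1.5,0,0],0],[[2,0,0],0],[[2.5,0,0],0],[[3,0,0],0],[[3.5,0,0],0],[[4,0,0],0],[[4.5,0,0],0],[[5,0,0],0]]' && python3 -c "from h import *;st()"; python3 -m crank '[[[0.3,0,0],0],[[0.6,0,0],0],[[0.9,0,0],0],[[1,0,0],0],[[1,0,0],0]]'
python3 - <<'E'
from h import *;import cv2
st((5,49,12))
a=manip.snapshot("scene")[160:290,200:370,::-1]
cv2.imwrite("pics/c3.png",cv2.resize(a,None,fx=4.5,fy=4.5,interpolation=cv2.INTER_CUBIC))
E
```

```text
t: 3.55
tcp_pos: [0.5942, -0.0175, 0.0113]
tool_rot: [0.979, 0.204, -0.0, -0.0]
force: [-1.0, 0.0, 0.1]
finger_gap: 0.352
t 3.55 jig mm [-14.  50.] z 11.3 yaw -0.05 F jig [-0.9  0.4] 0.1 gap 0.352
t: 4.05
tcp_pos: [0.6034, -0.0136, 0.0113]
tool_rot: [0.979, 0.204, 0.0, 0.0]
force: [0.2, 0.1, -0.7]
finger_gap: 0.35
t 4.05 jig mm [-4.  49.9] z 11.3 yaw -0.05 F jig [0.2 0. ] -0.7 gap 0.35
shift cm [ 0.9   0.09 -0.07] spin -0.05
```

View pics/c3.png

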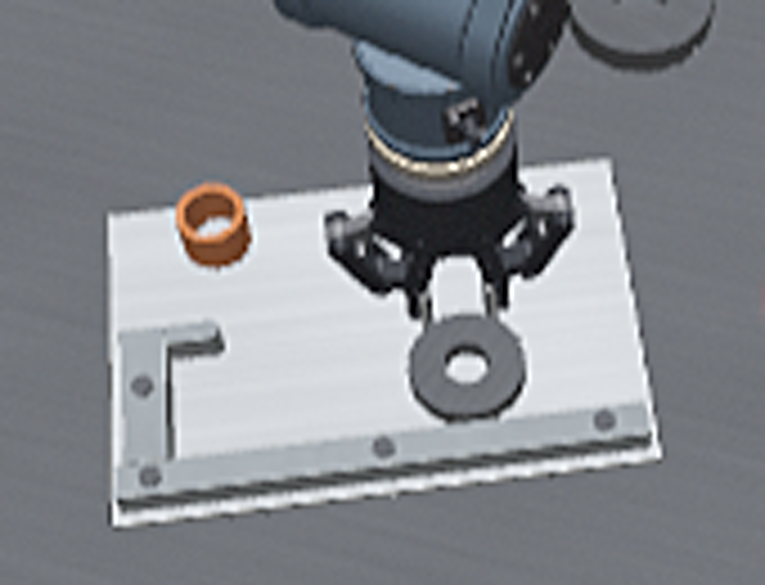

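The flange is cradled at crop (467,366) and is just short of the rail. I'll creep on until the force rises.

```bash
python3 -m crank '[[[0.2,0,0],0],[[0.4,0,0],0],[[0.5,0,0],0],[[0.5,0,0],0]]' && python3 -c "from h import *;st()"; python3 -m crank '[[[0.15,0,0],0],[[0.3,0,0],0],[[0.3,0,0],0]]' && python3 -c "
from h import *;import cv2
st()
a=manip.snapshot('scene')[160:290,200:370,::-1]
cv2.imwrite('pics/c4.png',cv2.resize(a,None,fx=4.5,fy=4.5,interpolation=cv2.INTER_CUBIC))"
```

```text
t: 4.5
tcp_pos: [0.6078, -0.0117, 0.0113]
tool_rot: [0.979, 0.204, 0.0, 0.0]
force: [-0.9, 0.0, 0.2]
finger_gap: 0.353
t 4.5 jig mm [ 0.9 49.9] z 11.3 yaw -0.05 F jig [-0.9  0.4] 0.2 gap 0.353
t: 4.8
tcp_pos: [0.6094, -0.0107, 0.0113]
tool_rot: [0.979, 0.204, -0.001, -0.0]
force: [-3.1, -2.2, 1.5]
finger_gap: 0.35
t 4.8 jig mm [ 2.7 50.1] z 11.3 yaw -0.03 F jig [-3.8 -0.8] 1.5 gap 0.35
```

```bash
python3 -m crank '[[[0.15,0,0],0],[[0.15,0,0],0],[[0.15,0,0],0]]' && python3 -c "
from h import *;import cv2
st()
a=manip.snapshot('scene')[160:290,200:370,::-1]
cv2.imwrite('pics/c4.png',cv2.resize(a,None,fx=4.5,fy=4.5,interpolation=cv2.INTER_CUBIC))"
```

```text
t: 5.15
tcp_pos: [0.6096, -0.0105, 0.0112]
tool_rot: [0.979, 0.204, -0.002, -0.0]
force: [-5.7, -4.0, 3.7]
finger_gap: 0.352
t 5.15 jig mm [ 2.9 50.3] z 11.2 yaw -0.02 F jig [-6.8 -1.4] 3.7 gap 0.352
```

View pics/c4.png

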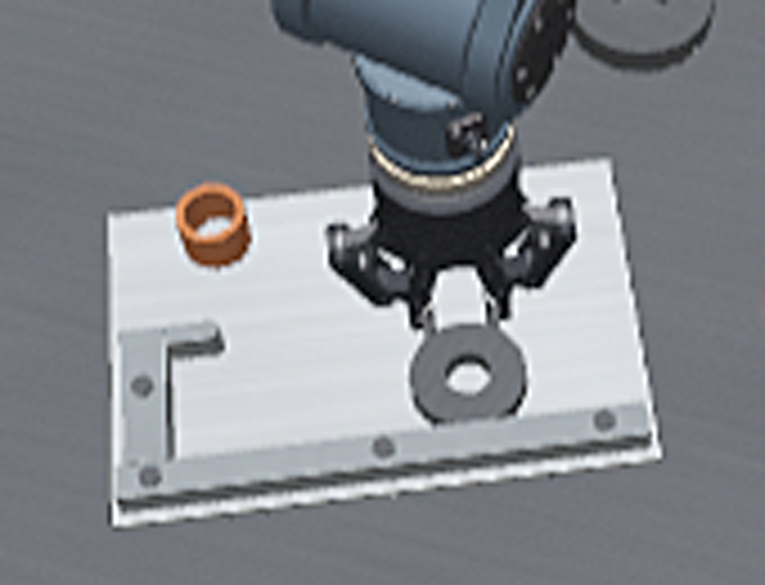

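The flange bears on the rail: its far rim is hidden behind the rail edge and the push force rose at TCP x = 2.9. Now I'll back off, rise, turn 90° and go round to its +y side.

```bash
python3 -m crank '[[[-1,0,0],0],[[-3,0,0],0],[[-3.5,0,-1],0],[[-3.5,0,-4],6],[[-3.5,0,-7],14],[[-3.5,0,-7],22],[[-3.5,0,-7],30],[[-3.5,0,-7],38],[[-3.5,0,-7],46],[[-3.5,0,-7],54]]' && python3 -c "from h import *;st((36,101,80),-90)"
```

```text
t: 6.2
tcp_pos: [0.5811, -0.0238, 0.0824]
tool_rot: [0.964, -0.266, 0.002, -0.0]
force: [-0.1, 0.0, -0.1]
finger_gap: 0.353
t 6.2 jig mm [-28.5  49.4] z 82.4 yaw -54.4 F jig [-0.1  0.1] -0.1 gap 0.353
shift cm [-0.44 -8.24  0.25] spin 35.6
```

```bash
python3 -m crank '[[[0,-3,0],8],[[-0.2,-6,0],16],[[-0.4,-8.2,0],24],[[-0.4,-8.2,0],32],[[-0.4,-8.2,0],35.6],[[-0.4,-8.2,0],35.6],[[-0.4,-8.2,0],35.6]]' && python3 -c "from h import *;st((36,101,12),-90)"
```

```text
t: 6.9
tcp_pos: [0.6185, 0.049, 0.0819]
tool_rot: [0.839, -0.545, 0.001, -0.001]
force: [-0.2, -0.6, 0.9]
finger_gap: 0.352
t 6.9 jig mm [ 35.  101.2] z 81.9 yaw -89.57 F jig [-0.4 -0.4] 0.9 gap 0.352
shift cm [ 0.02 -0.09  6.99] spin 0.43
```

```bash
python3 -m crank '[[[0,-0.1,3],0.4],[[0,-0.1,5.5],0.4],[[0,-0.1,6.5],0.4],[[0,-0.1,7],0.4],[[0,-0.1,7],0.4],[[0,-0.1,7],0.4]]' && python3 -c "from h import *;st((36,-45,12),-90)" && python3 -m crank '[[[0.4,0,0],0],[[0.8,0,0],0],[[1.2,0,0],0],[[1.6,0,0],0],[[2,0,0],0],[[2.4,0,0],0],[[2.8,0,0],0],[[3.2,0,0],0]]' &&python3 - <<'E'
from h import *;import cv2
st((36,-45,12),-90)
a=manip.snapshot("scene")[160:290,200:370,::-1]
cv2.imwrite("pics/c5.png",cv2.resize(a,None,fx=4.5,fy=4.5,interpolation=cv2.INTER_CUBIC))
E
```

```text
t: 7.5
tcp_pos: [0.6196, 0.0491, 0.0123]
tool_rot: [0.836, -0.548, 0.001, -0.0]
force: [0.4, -0.8, -0.0]
finger_gap: 0.351
t 7.5 jig mm [ 36.  100.9] z 12.3 yaw -90.04 F jig [ 0.  -0.8] -0.0 gap 0.351
shift cm [14.59 -0.02  0.04] spin -0.04
t: 8.3
tcp_pos: [0.6316, 0.0196, 0.0113]
tool_rot: [0.836, -0.548, -0.0, -0.0]
force: [-0.3, 1.8, 1.7]
finger_gap: 0.355
t 8.3 jig mm [35.2 69. ] z 11.3 yaw -90.05 F jig [0.4 1.8] 1.7 gap 0.355
shift cm [11.4  -0.09 -0.07] spin -0.05
```

View pics/c5.png

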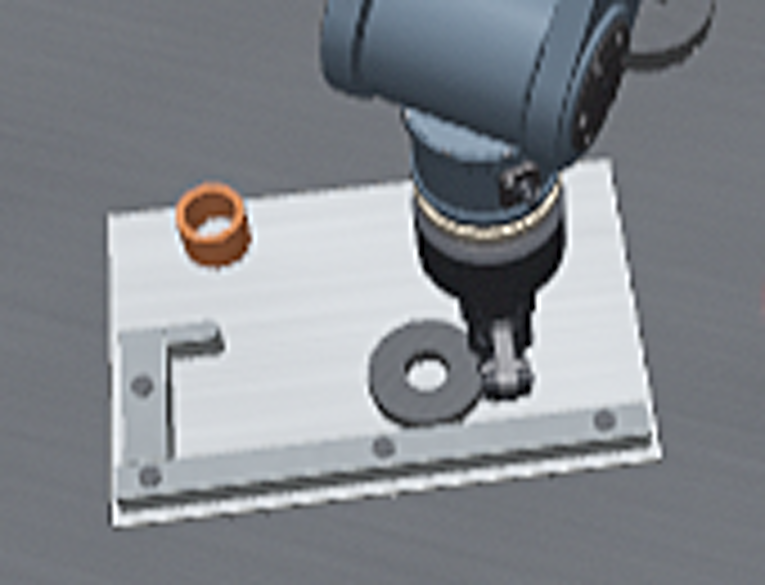

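Run:
```python
from h import *
import cv2
g=lambda u,v,z:ray("scene",(u+.5)/4.5-.5+200,(v+.5)/4.5-.5+160,z)
for th,t in((.4116,TJ),(.4045,np.array([.62661,-.05844]))):
  R=np.array([[np.cos(th),-np.sin(th)],[np.sin(th),np.cos(th)]])
  for c in((468,376),(425,372)): print(R.T@(g(*c,.024)-t))
```

```text
[0.04537549 0.04880656]
[0.03959791 0.02544871]
[0.04564871 0.04961225]
[0.04003711 0.02621398]
```

I had the contact order reversed. The finger nearest the flange's centre line touches first, so the +x finger nudged the flange about 6 mm off the rail, to about (36, 27). It is still well short of the forbidden zone. I'll narrow the cradle, centre it on the flange, and push diagonally back to the rail.

```bash
python3 -m crank '[[[-0.6,0,0],0],[[-1.2,-0.1,0],0],[[-1.2,-0.1,0],0],[[-1.2,-0.1,0],0],[[-1.2,-0.1,0],0]]' 2 && python3 -c "from h import *;st((36.5,70,12),-90)" && python3 -m crank '[[[0.5,0,0],0],[[0.9,0,0],0],[[1.2,0,0],0],[[1.5,-0.15,0],0],[[1.8,-0.3,0],0],[[2.1,-0.45,0],0],[[2.4,-0.6,0],0],[[2.7,-0.75,0],0],[[2.8,-0.8,0],0],[[2.8,-0.8,0],0]]' &&python3 - <<'E'
from h import *;import cv2
st((45,-41,12),-90)
a=manip.snapshot("scene")[160:290,200:370,::-1]
cv2.imwrite("pics/c6.png",cv2.resize(a,None,fx=4.5,fy=4.5,interpolation=cv2.INTER_CUBIC))
E
```

```text
t: 8.85
tcp_pos: [0.6276, 0.0314, 0.0113]
tool_rot: [0.837, -0.548, 0.0, 0.0]
force: [0.2, 0.0, -0.5]
finger_gap: 0.235
t 8.85 jig mm [36.3 81.4] z 11.3 yaw -90.03 F jig [ 0.2 -0. ] -0.5 gap 0.235
shift cm [ 1.14 -0.02 -0.07] spin -0.03
t: 9.85
tcp_pos: [0.6466, 0.0085, 0.0113]
tool_rot: [0.836, -0.548, 0.0, -0.0]
force: [0.2, 0.5, -0.3]
finger_gap: 0.233
t 9.85 jig mm [44.5 52.9] z 11.3 yaw -90.05 F jig [0.4 0.3] -0.3 gap 0.233
shift cm [ 9.39 -0.06 -0.06] spin -0.05
```

View pics/c6.png

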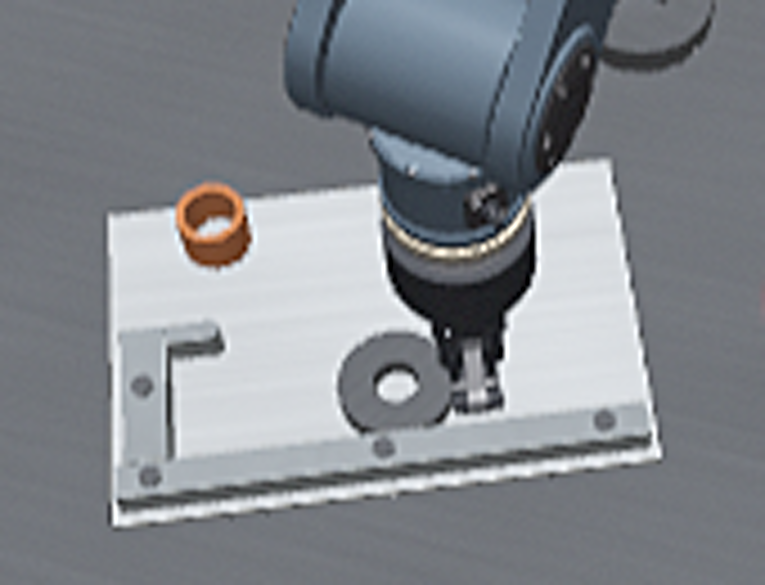

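The flange centre is at crop (397,383) and a bearing flange would read about v = 384, so it is back within about 1 mm of the rail. The TCP is offset towards the rail, so the push holds the flange against it. I'll go on slowly and check before the 65 mm line.

```bash
python3 -m crank '[[[0.3,-0.05,0],0],[[0.6,-0.05,0],0],[[0.9,-0.05,0],0],[[1.2,-0.05,0],0],[[1.4,-0.05,0],0],[[1.4,-0.05,0],0]]' &&python3 - <<'E'
from h import *;import cv2
st((45,-41,12),-90)
a=manip.snapshot("scene")[160:290,200:370,::-1]
cv2.imwrite("pics/c7.png",cv2.resize(a,None,fx=4.5,fy=4.5,interpolation=cv2.INTER_CUBIC))
E
```

```text
t: 10.5
tcp_pos: [0.6523, -0.0044, 0.0113]
tool_rot: [0.836, -0.548, 0.0, 0.0]
force: [-1.0, 0.4, 0.6]
finger_gap: 0.236
t 10.5 jig mm [44.6 38.8] z 11.3 yaw -90.06 F jig [-0.7  0.7] 0.6 gap 0.236
shift cm [ 7.98 -0.05 -0.07] spin -0.06
```

View pics/c7.png

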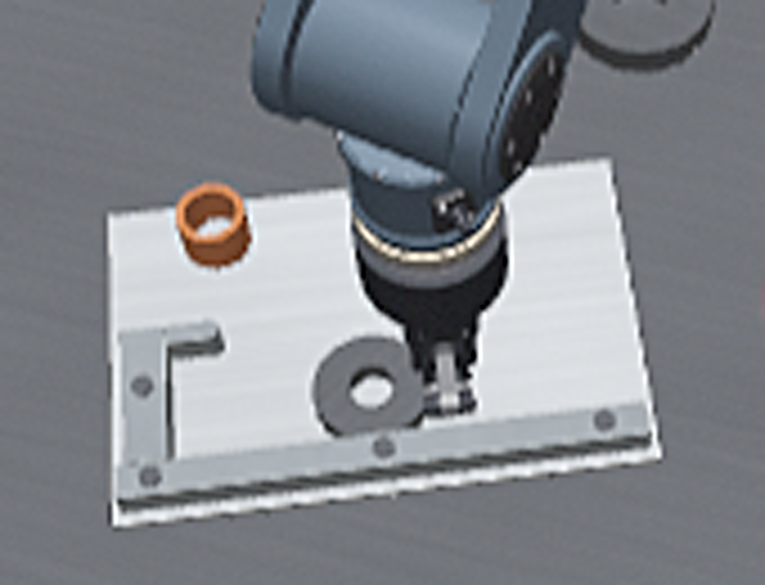

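The flange is now flush to the rail: its centre is at (373,391) and its rim merges with the rail edge. I'll push it down to just short of the stop.

```bash
python3 -m crank '[[[0.4,0,0],0],[[0.8,0,0],0],[[1.2,0,0],0],[[1.6,0,0],0],[[2,0,0],0],[[2.4,0,0],0],[[2.8,0,0],0],[[3.2,0,0],0],[[3.5,0,0],0],[[3.5,0,0],0]]' &&python3 - <<'E'
from h import *;import cv2
st((45,-41,12),-90)
a=manip.snapshot("scene")[160:290,200:370,::-1]
cv2.imwrite("pics/c8.png",cv2.resize(a,None,fx=4.5,fy=4.5,interpolation=cv2.INTER_CUBIC))
E
```

```text
t: 11.55
tcp_pos: [0.6666, -0.0367, 0.0113]
tool_rot: [0.836, -0.548, 0.001, -0.0]
force: [-0.4, 0.3, 0.2]
finger_gap: 0.238
t 11.55 jig mm [44.8  3.5] z 11.3 yaw -90.06 F jig [-0.3  0.5] 0.2 gap 0.238
shift cm [ 4.45 -0.03 -0.06] spin -0.06
```

View pics/c8.png

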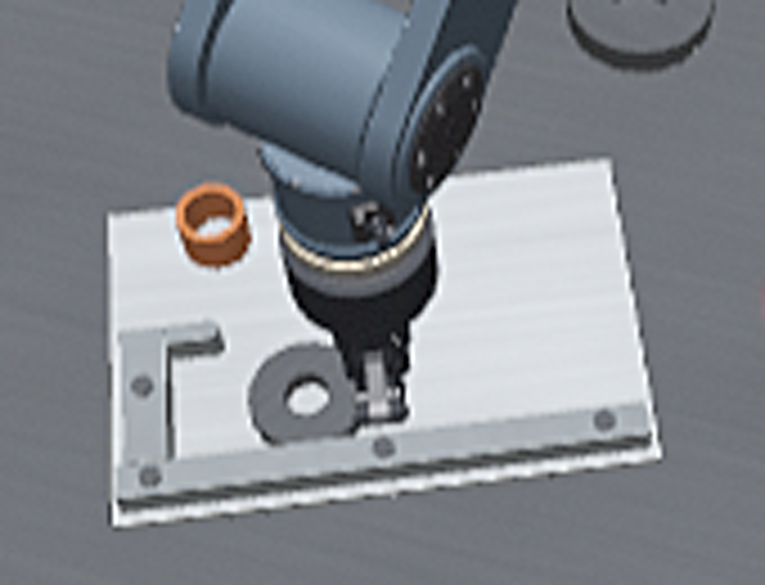

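The flange is still on the rail, with its centre at (308,398). Next I'll push on into the pocket and then creep onto the stop.

```bash
python3 -m crank '[[[0.4,0,0],0],[[0.8,0,0],0],[[1.2,0,0],0],[[1.6,0,0],0],[[2,0,0],0],[[2.4,0,0],0],[[2.8,0,0],0],[[3.2,0,0],0],[[3.6,0,0],0],[[3.9,0,0],0]]' && python3 -c "from h import *;st()" && python3 -m crank '[[[0.1,0,0],0],[[0.2,0,0],0],[[0.3,0,0],0],[[0.4,0,0],0],[[0.4,0,0],0]]' && python3 -c "from h import *;st()"
```

```text
t: 12.6
tcp_pos: [0.6819, -0.0721, 0.0113]
tool_rot: [0.836, -0.548, 0.0, -0.0]
force: [-1.1, 1.1, 1.8]
finger_gap: 0.234
t 12.6 jig mm [ 44.6 -35.1] z 11.3 yaw -90.06 F jig [-0.6  1.5] 1.8 gap 0.234
t: 13.1
tcp_pos: [0.6833, -0.0753, 0.0113]
tool_rot: [0.836, -0.548, -0.0, 0.0]
force: [-1.2, 0.9, 0.3]
finger_gap: 0.236
t 13.1 jig mm [ 44.5 -38.6] z 11.3 yaw -90.04 F jig [-0.8  1.3] 0.3 gap 0.236
```

```bash
python3 -m crank '[[[0.1,0,0],0],[[0.2,0,0],0],[[0.3,0,0],0],[[0.3,0,0],0]]' && python3 -c "from h import *;st()" && python3 -m crank '[[[0.1,0,0],0],[[0.2,0,0],0],[[0.2,0,0],0]]' && python3 -c "from h import *;st()"
```

```text
t: 13.5
tcp_pos: [0.683, -0.0762, 0.0111]
tool_rot: [0.836, -0.548, -0.002, -0.0]
force: [-2.3, 6.1, 2.4]
finger_gap: 0.233
t 13.5 jig mm [ 44.  -39.3] z 11.1 yaw -90.08 F jig [0.3 6.6] 2.4 gap 0.233
t: 13.8
tcp_pos: [0.6828, -0.0765, 0.011]
tool_rot: [0.836, -0.548, -0.004, -0.001]
force: [-5.1, 8.9, 2.7]
finger_gap: 0.231
t 13.8 jig mm [ 43.7 -39.5] z 11.0 yaw -90.09 F jig [-1.1 10.2] 2.7 gap 0.231
```

The force rose to 10 N with the TCP stalled at y = -39.5 (predicted -40), so the flange is on the stop. Now I'll back away, rise and take a look.

```bash
python3 -m crank '[[[-0.5,0,0],0],[[-2,0,0],0],[[-4,0,0],0],[[-5,0,-2],0],[[-6,0,-6],0],[[-9,0,-10],0],[[-13,0,-14],0],[[-16,0,-15],0],[[-16,0,-15],0],[[-16,0,-15],0]]'
python3 - <<'E'
from h import *;import cv2
st()
f=lambda n,x0,y0:cv2.resize(manip.snapshot(n)[y0:y0+130,x0:x0+170,::-1],None,fx=4.5,fy=4.5,interpolation=cv2.INTER_CUBIC)
cv2.imwrite("pics/c9.png",f("scene",200,160));cv2.imwrite("pics/t9.png",f("top",270,110))
E
```

```text
t: 14.8
tcp_pos: [0.6209, 0.0682, 0.1619]
tool_rot: [0.837, -0.547, 0.001, -0.0]
force: [-0.1, 0.1, 0.2]
finger_gap: 0.238
t 14.8 jig mm [ 44.8 117.9] z 161.9 yaw -89.89 F jig [-0.   0.1] 0.2 gap 0.238
```

View pics/c9.png

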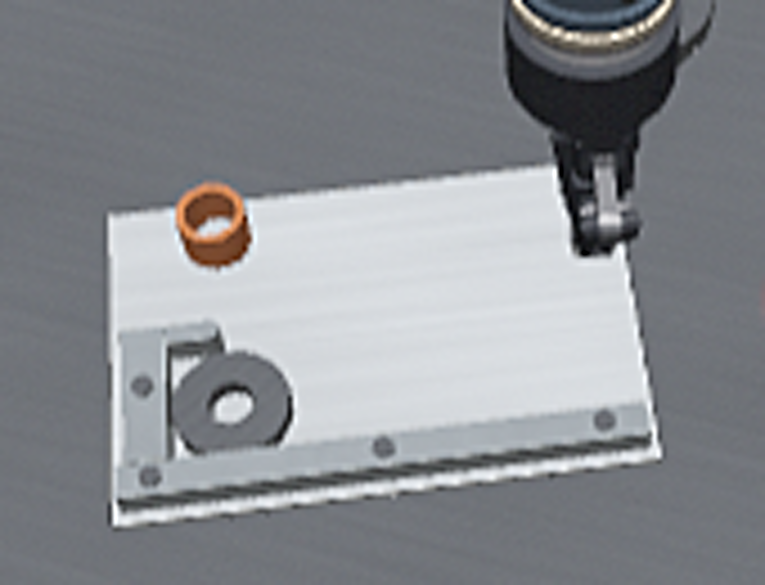

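Run:
```python
from h import *
g=lambda u,v,z:ray("scene",(u+.5)/4.5-.5+200,(v+.5)/4.5-.5+160,z)
for th,t in((.4116,TJ),(.4045,np.array([.62661,-.05844]))):
  R=np.array([[np.cos(th),-np.sin(th)],[np.sin(th),np.cos(th)]])
  print(R.T@(g(232,403,.024)-t))
st(); manip.sign_off()
```

```text
[ 0.04419013 -0.08150305]
[ 0.04538857 -0.08070249]
t 14.9 jig mm [ 44.4 116.2] z 160.6 yaw -90.04 F jig [-0.7 -0.6] 0.5 gap 0.233
the job is handed in; nothing more can be done
```

I pushed the flange onto the rail and slid it into the corner pocket against the end stop, then handed the job in at 14.9 s. No verdict is reported, so what follows is from my own checks.

- **Seating:** the stop push stalled with the force rising to 10 N at the predicted place. The last picture puts the flange at about jig (44–45, -81) mm, against a seat of (42, -82). That x is 2–3 mm past bearing, which is not physically possible. The same camera read 45 mm when the flange was first pressed on the rail, so it looks like a calibration offset.
- **Slip on the way:** I misjudged which finger would touch first, and it nudged the flange about 6 mm off the rail at jig y ≈ 26 mm. That was well short of the 65 mm line. I narrowed the fingers, pushed it diagonally back onto the rail, and pictures at y ≈ -3 mm and y ≈ -38 mm showed it bearing.
- **The rest:** the flange looked flat in the last picture and the pipe stub had not moved. I did not check the hammer or the pipe ring again, but the arm never came down near either. The gripper finished about 160 mm above the table, reading no contact force.

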